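# Drive a frame pin home with the spring pin driver

### The job

Use the spring pin driver to drive the brass pin flush into the edge of the clamped picture frame: draw the striker's upright handle post back until the sear catches and holds it by itself, let go of it, then press the trip pad down so that the striker fires and knocks the pin home. Draw the post slowly and by feel, with the closed fingers hooked in front of it rather than pinching it: the fingers must never load it with more than 25 N, any squeeze included, and a stiff rubber bumper sits just behind the catch, so stop there. Leave the brassware and the screwdriver standing around the driver undisturbed.

Things in the scene. Friction and masses are not known exactly. Their poses are not given: they have to be found in the camera images.
- driver: Pin driver, a fixed jig on a grey bed 400 x 130 x 15 mm; origin under the bed's centre on the table; x runs along the steel striker bar (18 mm round, level, centred 40 mm up on y = 0) towards the picture frame, z up. The bar slides in two dark guides 50 mm wide, 63 mm high, at x 0 to 25 and -185 to -160 mm. It is drawn towards -x.
- draw (a joint): Draw in m, grows as the post goes to the driver's -x; 0 = nose level with the frame's edge; starts leaning on the pin, 0.0045 to 0.0055. Spring: 5 N at 0, plus 0.16 N per mm. The sear catches somewhere from 0.036 to 0.060, unknown beforehand; lifting its tooth just before adds a few N. About 2 mm behind the catch a rubber bumper adds 7 N per mm. Once caught it eases forward to the catch and stays.
- frame_edge (a point): Where the pin enters the frame: middle of the frame's edge, 40 mm up, x = 40 mm of the driver. The wooden frame, 150 x 200 x 20 mm, lies flat on the driver from here towards +x, its top 50 mm up; its two side clamps reach 56 mm up.
- striker: The striker: the steel bar with its handle post; origin at the nose, the bar's +x end, on its axis 40 mm up, axes as the driver's. The post stands upright 75 mm behind the nose: a steel rod 14 mm thick with a black ball of 21 mm on top. The rod is free from 55 to 107 mm above the table, the ball's top is at 128.5 mm. At zero draw it stands at x = -35 mm of the driver.
- handle (a point): Point on the post's axis 95 mm above the table, 12 mm below the ball; moves with the striker.
- trip (a point): Fixed point of the driver (x -54, y -97 mm, 68 mm up): top of the trip pad at rest. The pad, flat end of the steel sear rocker, is 50 mm along x, 26 mm along y; its middle is within 12 mm of here along x. Pressed down 16 to 20 mm with 3 to 6 N it lifts the sear and fires (hard stop at 21 mm); it springs back. Rocker and dark carrier: on the bar's -y side, under 80 mm high.
- pin (a joint): How far the brass pin (9 mm head) has gone into the frame's edge, in m; 0 is 5.5 mm proud, 0.0055 is flush; it starts at 0 to 0.001 and sticks with 36 N, so only the blow of the striker moves it.
- bowl: Brass bowl, 90 mm across, 42 mm high, loose, beside the driver; origin under its centre.
- candlestick: Brass candlestick, 68 mm foot, 85 mm high, loose, beside the driver; origin under its centre.
- urn: Small lidded brass urn, 72 mm across, 74 mm high, loose, beside the driver; origin under its centre.
- screwdriver: Screwdriver lying loose beside the driver; origin under its middle, x along it towards the tip.
- goblet: Brass cup, 66 mm across, 75 mm high, loose, at the side of the table; origin under its centre.
- bookend: Brass figure bookend on a 70 x 60 mm foot, 122 mm high, loose, at the side of the table; origin under its centre.
There are look-alikes about, which are no part of the job. Leave any blue or turquoise look-alike of the urn alone.

How it is judged:
On the way, in this order (a step that is already met when the one before it is completed fails the run):
1. the striker is drawn back and held by the sear alone, the fingers off it (value of joint draw above 0.032 m and contact force between the fingers and striker below 0.1 N), for 0.3 s.
2. the striker has fired and knocked the pin flush (value of joint pin above 0.0037 m and value of joint draw below 0.003 m), for 0.2 s.
At the end, for the whole second after the job is handed in: The pin is flush in the frame's edge (within 1.8 mm), the striker is forward against it (draw under 3 mm), and the loose things about are at rest (all of step 2 and linear speed of each of bowl, candlestick, urn, screwdriver, goblet, bookend below 0.02 m/s); the robot touches nothing.
It fails at once if more than 26 N on the handle post (contact force between the fingers and striker above 26 N).
It fails at once if a bystander moved by more than 30 mm (distance of any of bowl, candlestick, urn, screwdriver, goblet, bookend from where it was at the start of the episode above 0.03 m).
It also fails if it takes over 56 s, if anything falls off the work surface, if the arm or the gripper's body presses on something with over 40 N, if the wrist force passes 120 N, or if a joint passes its speed limit or range.

### The arm

A 7-joint arm with a two-finger parallel gripper is mounted at the origin on the work surface. World frame = base frame: x ahead of the robot, y to its left, z up, the work surface at z = 0. Lengths are in m, angles in rad, forces in N, time in s.
With the tool pointing down it reaches from about 0.425 to 1.025 m from the base axis. Payload 9.4 kg.
Tool frame: the origin (TCP) lies between the finger pads; the fingertips stand 17 mm ahead of it and the grasp point (between the pads) lies 2 mm behind it; z points along the fingers, y is the line along which they close (so a half turn about z gives the same grasp; the last joint's range is limited). The gripper opens to 93 mm and grips with 3 to 60 N. Pads are 15 mm wide; open, the fingers measure 128 mm over their backs; the gripper's body (75 mm by 188 mm) begins 65 mm behind the grasp point.
Start: joints at [-1.388, 0.599, -0.003, 1.599, 0.002, 0.943, -0.08], TCP at [0.186, 0.701, 0.236] pointing down, gripper open.
Joint ranges: [-2.57, 2.57], [-0.35, 1.97], [-1.29, 1.29], [0.11, 2.56], [-1.05, 4.19], [0.11, 1.86], [-2.63, 2.63]. Speed limits (rad/s): [2.22, 2.22, 3.01, 3.01, 3.14, 3.14, 3.14].

### API

Orientations are given as a unit quaternion [w, x, y, z].
In Python, from bench import r gives the robot as it stands. The module is installed in compiled form; this text tells all that it offers.
- The arm moves only by the tool send_rows, never from a script. Its argument "rows" is a list of rows, each a list of 3 entries, a list of its own where there are three numbers: the turn, a rotation vector about the tool's x, y, z in degrees, then the shift along the tool's x, y, z in cm, then the gripper command: -1 is fully open, 1 is shut, values between are in proportion. In form: [[[rx, ry, rz], [x, y, z], gripper], ...]. A call has 1 to 12 rows; each row is the pose to reach, as a shift and turn from the pose commanded when the call began, along the tool's axes at that moment; what a row does not reach only later rows make up. A row lasts 1/10 s, in which the tool goes at most 50 mm and 8.59 degrees, less where a joint would pass 70% of its speed; a pose out of reach is approached as far as the arm can. A call with a gripper value outside its range is refused whole. The fingers move at their own pace and stop on an object; "force" is the grip in N (left out, the last holds). Time passes only in rows, so rows that repeat a pose let the fingers close. It gives the time, the measured TCP pose, the force, the opening and the grip force at its end, in the units of the state.
- r.observe(): the state, without advancing time (a new reading comes with each control period).
- r.camera(name): name is "side" or "top" or "wrist"; returns a dict with "image" (384x512x3 uint8, blue, green, red), "z_map" (384x512 float32, m along the optical axis (not along the pixel's ray), 0 where there is no reading), "fx", "fy", "cx", "cy" (pixels), "R" (3x3) and "t" (3): a world point X has camera coordinates R X + t. Camera axes: x right, y down, z forward; pixel columns grow to the right and rows downward; lengths in m; the calibration is good to about 2 mm. A picture is of the moment at which its call begins.
- r.job_done(): hands the job in; it is judged then, once.
The state is a dict: "clock": time; "joint_positions": joint angles; "dq": joint speeds; "tau": joint torques, N m; "ee_pos": TCP position; "tool_rot": TCP orientation; "contact_force": force on the tool from outside, world axes, zero at the start; "ft_torque": the same for the moment, N m; "gripper_width": finger opening in m; "grasp_force": force on a finger pad.
Only numpy, scipy, OpenCV 4.12 (cv2) and the standard library are available. Lean on these libraries where they do the work, as an engineer would, in place of code of your own. Each camera call takes 0.05 s, during which the arm holds its last target. There are 200 camera calls.

## Working session

There is one attempt and no reset: what is moved stays moved. The work goes in short steps, Python scripts to look and compute and a tool call to move; the robot and the scene stay as the last step left them, time stands still between calls to the robot, and variables do not carry over. Pictures are saved under pics/ and viewed, at most 10 in all, crops included, and the job is handed in when it is done.

Besides the shell and the picture viewer there is one more tool, called after "Emit:" as name([rows], argument=value, ...), one row to a line, values as JSON. send_rows: Moves the arm, as the interface text tells. Its arguments: {"type":"object","properties":{"rows":{"type":"array"},"force":{"type":"number"}},"required":["rows"]}

```bash
mkdir -p pics; python3 - <<'E'
from bench import r
import cv2,pickle
o=r.observe(); print({k:o[k] for k in('clock','ee_pos','tool_rot','contact_force','gripper_width')})
for n in('top','side'):
    c=r.camera(n); cv2.imwrite(f'pics/{n}0.png',c['image']); pickle.dump(c,open(f'{n}0.pkl','wb')); print(n,c['fx'],c['R'],c['t'])
E
```

```text
{'clock': 0.0, 'ee_pos': array([0.18613852, 0.70025501, 0.23480239]), 'tool_rot': array([-3.30856261e-05,  1.29479288e-01,  9.91581861e-01, -7.24996392e-04]), 'contact_force': array([ 0.11871068, -0.6191533 ,  0.03446538]), 'gripper_width': 0.09274105104591242}
top 355.5604795793952 [[-0.02024507 -0.99976426 -0.00784579]
 [-0.98280908  0.02134089 -0.18338722]
 [ 0.18351142  0.00399822 -0.98300945]] [-0.04628315  0.52875549  1.20287457]
side 352.0383760340375 [[ 8.93075723e-01 -4.49906030e-01  5.62397320e-04]
 [-2.75290280e-01 -5.47446560e-01 -7.90264213e-01]
 [ 3.55852517e-01  7.05610961e-01 -6.12765989e-01]] [-0.51109712  0.18121778  1.16433206]
```

View pics/top0.png

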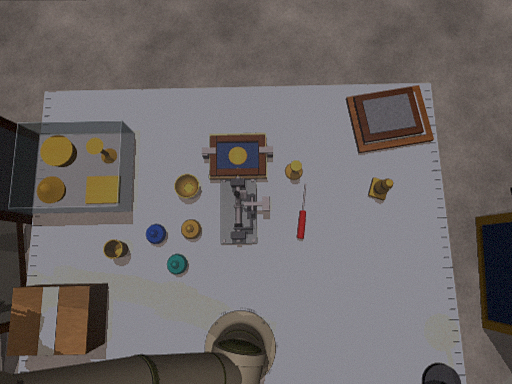

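View pics/side0.png

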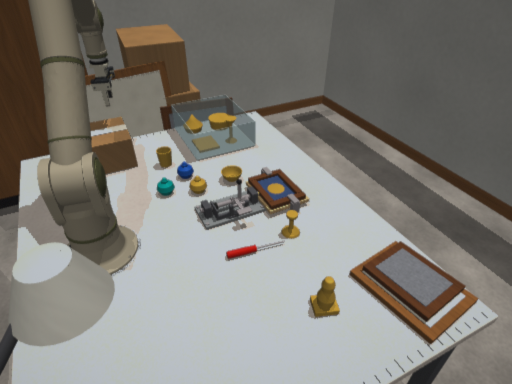

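The top picture shows the driver at about (240,210) with the frame at (238,157), so driver +x points to world +x. The trip pad is at about (262,204). The bowl is at (187,186), the brass urn at (190,229), the candlestick at (294,170) and the screwdriver at (302,215). The blue urn (155,234) and turquoise urn (177,264) are look-alikes, so I'll leave them alone.

```bash
cat > h.py <<'E'
import numpy as np,pickle
def load(n): return pickle.load(open(n+'.pkl','rb'))
def at_z(c,u,v,z):
    """world point on pixel's ray at height z"""
    o=-c['R'].T@c['t']; d=c['R'].T@np.array([(u-c['cx'])/c['fx'],(v-c['cy'])/c['fy'],1])
    return o+d*(z-o[2])/d[2]
def by_depth(c,u,v):
    z=c['z_map'][int(round(v)),int(round(u))]
    return c['R'].T@(z*np.array([(u-c['cx'])/c['fx'],(v-c['cy'])/c['fy'],1])-c['t'])
def proj(c,X):
    p=c['R']@np.asarray(X)+c['t']; return np.array([c['fx']*p[0]/p[2]+c['cx'],c['fy']*p[1]/p[2]+c['cy']])
E
python3 - <<'E'
import cv2
from h import *
c=load('top0'); im=c['image'][125:250,195:315]
cv2.imwrite('pics/topc.png',cv2.resize(im,None,fx=4.8,fy=4.8,interpolation=cv2.INTER_CUBIC))
c=load('side0'); im=c['image'][160:245,185:310]
cv2.imwrite('pics/sidec.png',cv2.resize(im,None,fx=6,fy=6,interpolation=cv2.INTER_CUBIC))
E
```

```text
(no output)
```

View pics/topc.png

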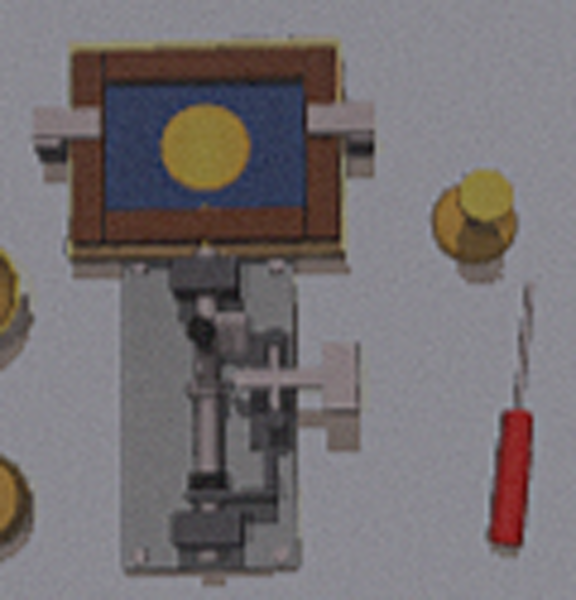

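View pics/sidec.png

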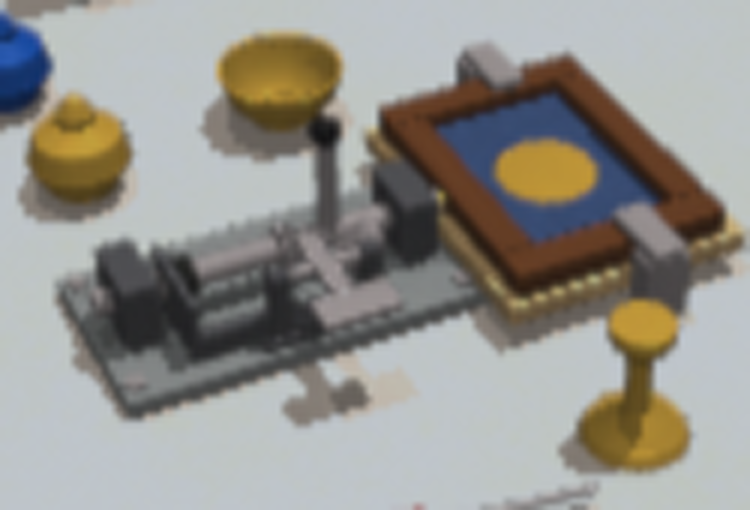

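The top crop shows the post ball at crop pixel (203,329), the trip pad centred at (343,383), bed corners at (122,572) and (298,568), and the brass pin at (205,248). The side crop confirms the geometry: ball at (324,130), post base at about (327,235), and pad at (355,303).

```bash
python3 - <<'E'
from h import *
np.set_printoptions(precision=4,suppress=True)
c=load('top0'); s=load('side0')
T=lambda x,y,z:at_z(c,(x+.5)/4.8-.5+195,(y+.5)/4.8-.5+125,z)
S=lambda x,y,z:at_z(s,(x+.5)/6-.5+185,(y+.5)/6-.5+160,z)
print('ball',T(203,329,.118),S(324,130,.118))
print('bed',T(122,572,.015),T(298,568,.015),T(121,262,.015),T(297,262,.015))
print('frame near',T(70,243,.05),T(341,240,.05),'far',T(74,47,.05),T(337,43,.05))
print('padmid',T(343,383,.068),S(355,303,.068),'pad corners',T(324,343,.068),T(361,343,.068),T(358,409,.068),T(324,409,.068))
print('guide top rear',T(174,514,.063),T(243,512,.063),'front',T(172,290,.063),T(240,290,.063))
print('bar end',T(213,582,.04), 'pin',T(205,248,.04))
for n,u,v,z in[('bowl',187,186,.042),('urn',190,229,.05),('cand',296,166,.085)]: print(n,at_z(c,u,v,z))
E
```

```text
ball [ 0.5082 -0.0018  0.118 ] [0.5081 0.0006 0.118 ]
bed [0.347  0.0651 0.015 ] [ 0.3472 -0.064   0.015 ] [0.5798 0.0652 0.015 ] [ 0.5769 -0.0683  0.015 ]
frame near [0.5872 0.0994 0.05  ] [ 0.5851 -0.1009  0.05  ] far [0.7391 0.0968 0.05  ] [ 0.7377 -0.102   0.05  ]
padmid [ 0.4757 -0.099   0.068 ] [ 0.4801 -0.0999  0.068 ] pad corners [ 0.5051 -0.0861  0.068 ] [ 0.5045 -0.1128  0.068 ] [ 0.4568 -0.1092  0.068 ] [ 0.4573 -0.085   0.068 ]
guide top rear [0.3851 0.0232 0.063 ] [ 0.3855 -0.0258  0.063 ] front [0.5474 0.0233 0.063 ] [ 0.5464 -0.0261  0.063 ]
bar end [ 0.3376 -0.0027  0.04  ] pin [0.5835 0.0001 0.04  ]
bowl [0.5516 0.1792 0.042 ]
urn [0.3982 0.1652 0.05  ]
cand [ 0.6051 -0.2056  0.085 ]
```

```bash
cat >> h.py <<'E'
from scipy.spatial.transform import Rotation as Ro
def rot(o): q=o['tool_rot']; return Ro.from_quat([q[1],q[2],q[3],q[0]])
def want(tilt=0,yaw=0):
    """tool down, tool x = -world x turned by yaw (deg, world z), then tips tilted towards tool +x"""
    return Ro.from_euler('z',yaw,degrees=True)*Ro.from_matrix(np.array([[-1,0,0],[0,1,0],[0,0,-1.]]))*Ro.from_euler('y',tilt,degrees=True)
def move(o,p,W):
    R=rot(o); print('turn',np.round((R.inv()*W).as_rotvec(degrees=True),2),'shift cm',np.round(R.inv().apply(np.asarray(p)-o['ee_pos'])*100,2))
E
python3 - <<'E'
from h import *
from bench import r
np.set_printoptions(precision=3,suppress=True)
c=load('top0')
for n,u,v in[('case rim',122,127),('case rim',130,205),('case low',75,122),('box',70,300),('box',100,290),('box',95,345),('caseinside',70,190)]: print(n,by_depth(c,u,v))
o=r.observe(); print(o['ee_pos'],rot(o).as_matrix())
move(o,[.555,-.001,.235],want(0,-.7))
E
```

```text
case rim [0.748 0.391 0.12 ]
case rim [0.493 0.391 0.009]
case low [0.769 0.554 0.121]
box [0.179 0.519 0.137]
box [0.201 0.461 0.059]
box [0.032 0.46  0.074]
caseinside [0.554 0.616 0.004]
[0.186 0.7   0.235] [[-0.966  0.257 -0.   ]
 [ 0.257  0.966 -0.001]
 [-0.    -0.001 -1.   ]]
turn [ -0.08  -0.   -14.18] shift cm [-53.66 -58.3    0.07]
```

Emit:
send_rows([
  [[0,0,-14.2],[-53.7,-58.3,0],1],
  [[0,0,-14.2],[-53.7,-58.3,0],1],
  [[0,0,-14.2],[-53.7,-58.3,0],1],
  [[0,0,-14.2],[-53.7,-58.3,0],1],
  [[0,0,-14.2],[-53.7,-58.3,0],1],
  [[0,0,-14.2],[-53.7,-58.3,0],1],
  [[0,0,-14.2],[-53.7,-58.3,0],1],
  [[0,0,-14.2],[-53.7,-58.3,0],1],
  [[0,0,-14.2],[-53.7,-58.3,0],1],
  [[0,0,-14.2],[-53.7,-58.3,0],1],
  [[0,0,-14.2],[-53.7,-58.3,0],1],
  [[0,0,-14.2],[-53.7,-58.3,0],1],
], force=20)

```text
clock: 1.3
ee_pos: [0.4663, 0.1678, 0.2356]
tool_rot: [0.0, 0.006, 1.0, -0.0]
contact_force: [-0.2, 0.6, -0.0]
gripper_width: 0.0024
grasp_force: 0.0
```

```bash
python3 - <<'E'
from h import *
from bench import r
o=r.observe(); print(o['clock'],o['ee_pos'],o['gripper_width'],o['contact_force'])
move(o,[.555,-.001,.235],want(10,-.7))
E
```

```text
1.3 [0.46627143 0.16777957 0.23562425] 0.002399941889063261 [-0.17160675  0.58560471 -0.03911558]
turn [-0.   10.    0.02] shift cm [ -9.07 -16.77   0.06]
```

Emit:
send_rows([
  [[0,5,0],[-4,-8,0],1],
  [[0,10,0],[-9,-16.8,0],1],
  [[0,10,0],[-9,-16.8,0],1],
  [[0,10,0],[-9,-16.8,0],1],
  [[0,10,0],[-9,-16.8,0],1],
  [[0,10,0],[-9,-16.8,0],1],
  [[0,10,0],[-9,-16.8,0],1],
])

```text
clock: 2.0
ee_pos: [0.5531, 0.002, 0.2355]
tool_rot: [-0.088, 0.005, 0.996, 0.001]
contact_force: [-0.6, 0.2, -0.4]
gripper_width: 0.0003
grasp_force: 0.0
```

```bash
python3 - <<'E'
from h import *
from bench import r
o=r.observe(); print(o['clock'],o['ee_pos'],o['gripper_width'],o['contact_force'])
move(o,[.550,-.001,.097],want(10,-.7))
E
```

```text
2.0 [0.55309845 0.00196355 0.235453  ] 0.0002541811346087028 [-0.61757815  0.19124246 -0.37721513]
turn [ 0.02 -0.04  0.1 ] shift cm [-2.11 -0.31 13.69]
```

Emit:
send_rows([
  [[0,0,0],[-0.7,-0.3,4.5],1],
  [[0,0,0],[-1.4,-0.3,9],1],
  [[0,0,0],[-2.1,-0.3,13.7],1],
  [[0,0,0],[-2.1,-0.3,13.7],1],
  [[0,0,0],[-2.1,-0.3,13.7],1],
  [[0,0,0],[-2.1,-0.3,13.7],1],
])

```text
clock: 2.6
ee_pos: [0.5517, -0.0016, 0.0993]
tool_rot: [-0.086, 0.005, 0.996, 0.001]
contact_force: [0.5, -0.3, -0.0]
gripper_width: 0.0005
grasp_force: 0.0
```

```bash
python3 - <<'E'
from h import *
from bench import r
import cv2
o=r.observe(); print(o['clock'],o['ee_pos'],o['contact_force'])
print(rot(o).as_matrix().round(3))
a=r.camera('side')['image'][150:240,200:300]; c=r.camera('wrist')['image']; t=r.camera('top')['image'][150:240,190:290]
cv2.imwrite('pics/n1.png',np.hstack([cv2.resize(a,(400,360)),cv2.resize(t,(400,360))]))
cv2.imwrite('pics/w1.png',c)
E
```

```text
2.6 [ 0.55173462 -0.00157413  0.09932508] [ 0.52172634 -0.28552821 -0.00390458]
[[-0.985  0.011 -0.171]
 [ 0.011  1.     0.002]
 [ 0.171  0.    -0.985]]
```

View pics/n1.png

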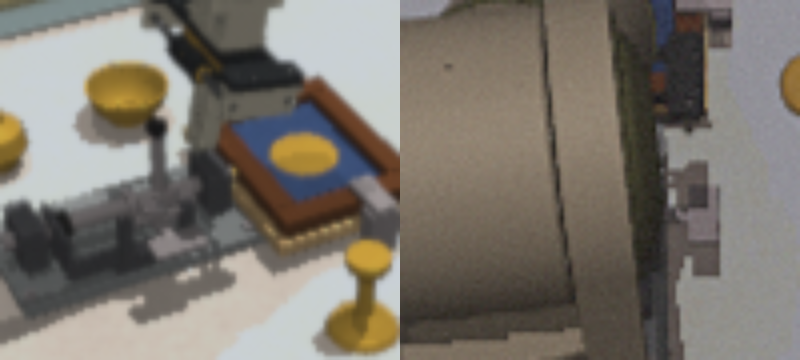

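View pics/w1.png

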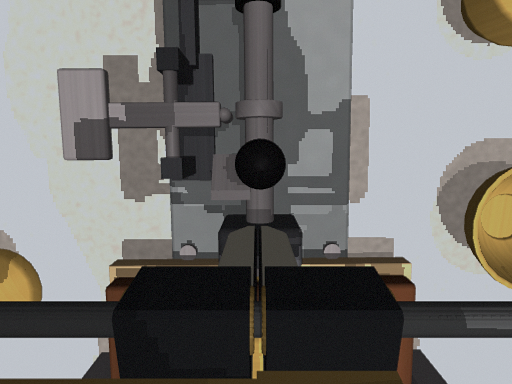

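The fingers are lined up with the post: in the wrist view the ball is at (260,163) and the finger seam at x≈258. Next I approach along driver −x.

Emit:
send_rows([
  [[0,0,0],[0.7,0,0.12],1],
  [[0,0,0],[1.4,0,0.24],1],
  [[0,0,0],[2.0,0,0.34],1],
  [[0,0,0],[2.0,0,0.34],1],
  [[0,0,0],[2.0,0,0.34],1],
])

```text
clock: 3.25
ee_pos: [0.5302, -0.0021, 0.0973]
tool_rot: [-0.087, 0.006, 0.996, 0.001]
contact_force: [-0.2, 1.1, -0.3]
gripper_width: 0.0005
grasp_force: 0.0
```

Emit:
send_rows([
  [[0,0,0],[0.1,0,0.017],1],
  [[0,0,0],[0.2,0,0.034],1],
  [[0,0,0],[0.3,0,0.05],1],
  [[0,0,0],[0.4,0,0.07],1],
  [[0,0,0],[0.5,0,0.085],1],
  [[0,0,0],[0.6,0,0.1],1],
  [[0,0,0],[0.6,0,0.1],1],
])

```text
clock: 3.95
ee_pos: [0.5248, -0.0019, 0.0973]
tool_rot: [-0.087, 0.006, 0.996, 0.001]
contact_force: [1.9, 0.4, 0.1]
gripper_width: 0.0003
grasp_force: 0.9
```

Emit:
send_rows([
  [[0,0,0],[0.1,0,0.017],1],
  [[0,0,0],[0.2,0,0.034],1],
  [[0,0,0],[0.3,0,0.05],1],
  [[0,0,0],[0.4,0,0.07],1],
  [[0,0,0],[0.4,0,0.07],1],
])

```text
clock: 4.45
ee_pos: [0.522, -0.0019, 0.0974]
tool_rot: [-0.085, 0.006, 0.996, 0.001]
contact_force: [5.4, -0.8, -3.2]
gripper_width: 0.0004
grasp_force: 3.1
```

Emit:
send_rows([
  [[0,0,0],[0.15,0,0.026],1],
  [[0,0,0],[0.3,0,0.05],1],
  [[0,0,0],[0.45,0,0.077],1],
  [[0,0,0],[0.6,0,0.1],1],
  [[0,0,0],[0.75,0,0.128],1],
  [[0,0,0],[0.9,0,0.15],1],
  [[0,0,0],[1.0,0,0.17],1],
  [[0,0,0],[1.0,0,0.17],1],
])

```text
clock: 5.25
ee_pos: [0.5125, -0.0019, 0.0975]
tool_rot: [-0.085, 0.006, 0.996, 0.001]
contact_force: [8.3, -1.4, -5.2]
gripper_width: 0.0002
grasp_force: 3.8
```

Emit:
send_rows([
  [[0,0,0],[0.15,0,0.046],1],
  [[0,0,0],[0.3,0,0.08],1],
  [[0,0,0],[0.45,0,0.117],1],
  [[0,0,0],[0.6,0,0.15],1],
  [[0,0,0],[0.75,0,0.178],1],
  [[0,0,0],[0.9,0,0.2],1],
  [[0,0,0],[1.0,0,0.22],1],
  [[0,0,0],[1.0,0,0.22],1],
])

```text
clock: 6.05
ee_pos: [0.5032, -0.0018, 0.0973]
tool_rot: [-0.084, 0.006, 0.996, 0.001]
contact_force: [9.8, -1.4, -2.0]
gripper_width: 0.0005
grasp_force: 4.6
```

Emit:
send_rows([
  [[0,0,0],[0.12,0,0.022],1],
  [[0,0,0],[0.24,0,0.044],1],
  [[0,0,0],[0.36,0,0.066],1],
  [[0,0,0],[0.48,0,0.088],1],
  [[0,0,0],[0.6,0,0.11],1],
  [[0,0,0],[0.7,0,0.13],1],
  [[0,0,0],[0.7,0,0.13],1],
])

```text
clock: 6.75
ee_pos: [0.4966, -0.0018, 0.0974]
tool_rot: [-0.083, 0.006, 0.997, 0.001]
contact_force: [11.4, -2.4, -1.0]
gripper_width: 0.0005
grasp_force: 5.1
```

Emit:
send_rows([
  [[0,0,0],[0.07,0,0.013],1],
  [[0,0,0],[0.15,0,0.028],1],
  [[0,0,0],[0.15,0,0.028],1],
])

```text
clock: 7.05
ee_pos: [0.4952, -0.0018, 0.0973]
tool_rot: [-0.083, 0.006, 0.997, 0.001]
contact_force: [10.4, -1.5, -1.0]
gripper_width: 0.0003
grasp_force: 5.2
```

Emit:
send_rows([
  [[0,0,0],[0.07,0,0.013],1],
  [[0,0,0],[0.15,0,0.028],1],
  [[0,0,0],[0.15,0,0.028],1],
])

```text
clock: 7.35
ee_pos: [0.4943, -0.0018, 0.0974]
tool_rot: [-0.083, 0.006, 0.997, 0.001]
contact_force: [10.6, -2.6, -1.3]
gripper_width: 0.0006
grasp_force: 5.6
```

Emit:
send_rows([
  [[0,0,0],[0.05,0,0.01],1],
  [[0,0,0],[0.1,0,0.019],1],
  [[0,0,0],[0.1,0,0.019],1],
])

```text
clock: 7.65
ee_pos: [0.4938, -0.0018, 0.0974]
tool_rot: [-0.082, 0.006, 0.997, 0.001]
contact_force: [12.9, -1.4, -1.5]
gripper_width: 0.0004
grasp_force: 6.2
```

Emit:
send_rows([
  [[0,0,0],[0.05,0,0.01],1],
  [[0,0,0],[0.1,0,0.019],1],
  [[0,0,0],[0.1,0,0.019],1],
])

```text
clock: 7.95
ee_pos: [0.4934, -0.0017, 0.0974]
tool_rot: [-0.081, 0.006, 0.997, 0.001]
contact_force: [13.3, -2.6, -3.5]
gripper_width: 0.0003
grasp_force: 6.6
```

Emit:
send_rows([
  [[0,0,0],[0.05,0,0.01],1],
  [[0,0,0],[0.1,0,0.02],1],
  [[0,0,0],[0.1,0,0.02],1],
])

```text
clock: 8.25
ee_pos: [0.4925, -0.0017, 0.0974]
tool_rot: [-0.081, 0.006, 0.997, 0.001]
contact_force: [14.0, -1.8, -2.5]
gripper_width: 0.0006
grasp_force: 6.8
```

Emit:
send_rows([
  [[0,0,0],[0.05,0,0.01],1],
  [[0,0,0],[0.1,0,0.02],1],
  [[0,0,0],[0.1,0,0.02],1],
])

```text
clock: 8.55
ee_pos: [0.4913, -0.0017, 0.0974]
tool_rot: [-0.082, 0.006, 0.997, 0.001]
contact_force: [13.2, -1.3, -2.2]
gripper_width: 0.0006
grasp_force: 6.2
```

Emit:
send_rows([
  [[0,0,0],[0.05,0,0.01],1],
  [[0,0,0],[0.1,0,0.02],1],
  [[0,0,0],[0.1,0,0.02],1],
])

```text
clock: 8.85
ee_pos: [0.4894, -0.0017, 0.0973]
tool_rot: [-0.082, 0.006, 0.997, 0.001]
contact_force: [11.7, -2.2, -0.7]
gripper_width: 0.0004
grasp_force: 6.0
```

The force dropped after a bump, so I'll ease forward a little to see whether the sear holds.

Emit:
send_rows([
  [[0,0,0],[-0.1,0,-0.02],1],
  [[0,0,0],[-0.2,0,-0.04],1],
  [[0,0,0],[-0.3,0,-0.055],1],
  [[0,0,0],[-0.3,0,-0.055],1],
])

```text
clock: 9.25
ee_pos: [0.4929, -0.0017, 0.0974]
tool_rot: [-0.082, 0.006, 0.997, 0.001]
contact_force: [13.1, -2.3, -1.6]
gripper_width: 0.0006
grasp_force: 6.7
```

Not caught yet: the post followed and the force came back. I'll go further.

Emit:
send_rows([
  [[0,0,0],[0.1,0,0.02],1],
  [[0,0,0],[0.2,0,0.04],1],
  [[0,0,0],[0.3,0,0.055],1],
  [[0,0,0],[0.3,0,0.055],1],
])

```text
clock: 9.65
ee_pos: [0.4907, -0.0017, 0.0974]
tool_rot: [-0.081, 0.006, 0.997, 0.001]
contact_force: [13.5, -1.8, -2.1]
gripper_width: 0.0006
grasp_force: 6.9
```

Emit:
send_rows([
  [[0,0,0],[0.05,0,0.01],1],
  [[0,0,0],[0.1,0,0.02],1],
  [[0,0,0],[0.1,0,0.02],1],
])

```text
clock: 9.95
ee_pos: [0.4897, -0.0017, 0.0974]
tool_rot: [-0.081, 0.006, 0.997, 0.001]
contact_force: [14.3, -1.9, -1.8]
gripper_width: 0.0007
grasp_force: 6.9
```

Emit:
send_rows([
  [[0,0,0],[0.05,0,0.01],1],
  [[0,0,0],[0.1,0,0.02],1],
  [[0,0,0],[0.1,0,0.02],1],
])

```text
clock: 10.25
ee_pos: [0.489, -0.0017, 0.0974]
tool_rot: [-0.081, 0.006, 0.997, 0.001]
contact_force: [15.2, -2.1, -2.1]
gripper_width: 0.0
grasp_force: 7.4
```

Emit:
send_rows([
  [[0,0,0],[0.05,0,0.01],1],
  [[0,0,0],[0.1,0,0.02],1],
  [[0,0,0],[0.1,0,0.02],1],
])

```text
clock: 10.55
ee_pos: [0.4876, -0.0017, 0.0974]
tool_rot: [-0.081, 0.006, 0.997, 0.001]
contact_force: [13.1, -0.6, -1.0]
gripper_width: 0.0007
grasp_force: 6.6
```

Emit:
send_rows([
  [[0,0,0],[0.05,0,0.01],1],
  [[0,0,0],[0.1,0,0.02],1],
  [[0,0,0],[0.1,0,0.02],1],
])

```text
clock: 10.85
ee_pos: [0.4861, -0.0017, 0.0973]
tool_rot: [-0.082, 0.006, 0.997, 0.001]
contact_force: [12.1, -2.6, 0.0]
gripper_width: 0.0007
grasp_force: 6.5
```

Emit:
send_rows([
  [[0,0,0],[0.05,0,0.01],1],
  [[0,0,0],[0.1,0,0.02],1],
  [[0,0,0],[0.1,0,0.02],1],
])

```text
clock: 11.15
ee_pos: [0.4853, -0.0017, 0.0973]
tool_rot: [-0.081, 0.006, 0.997, 0.001]
contact_force: [13.8, -3.1, -0.3]
gripper_width: 0.0002
grasp_force: 6.7
```

Emit:
send_rows([
  [[0,0,0],[0.05,0,0.01],1],
  [[0,0,0],[0.1,0,0.02],1],
  [[0,0,0],[0.1,0,0.02],1],
])

```text
clock: 11.45
ee_pos: [0.4846, -0.0017, 0.0974]
tool_rot: [-0.081, 0.006, 0.997, 0.001]
contact_force: [14.8, -2.4, -0.5]
gripper_width: 0.0008
grasp_force: 7.0
```

Emit:
send_rows([
  [[0,0,0],[0.05,0,0.01],1],
  [[0,0,0],[0.1,0,0.02],1],
  [[0,0,0],[0.1,0,0.02],1],
])

```text
clock: 11.75
ee_pos: [0.4841, -0.0017, 0.0974]
tool_rot: [-0.081, 0.006, 0.997, 0.001]
contact_force: [15.6, -3.2, -1.0]
gripper_width: 0.0006
grasp_force: 7.5
```

Emit:
send_rows([
  [[0,0,0],[0.05,0,0.01],1],
  [[0,0,0],[0.1,0,0.02],1],
  [[0,0,0],[0.1,0,0.02],1],
])

```text
clock: 12.05
ee_pos: [0.4832, -0.0017, 0.0974]
tool_rot: [-0.08, 0.006, 0.997, 0.001]
contact_force: [14.8, -2.9, -0.1]
gripper_width: 0.0007
grasp_force: 7.3
```

Emit:
send_rows([
  [[0,0,0],[0.05,0,0.01],1],
  [[0,0,0],[0.1,0,0.02],1],
  [[0,0,0],[0.1,0,0.02],1],
])

```text
clock: 12.35
ee_pos: [0.4818, -0.0017, 0.0973]
tool_rot: [-0.081, 0.006, 0.997, 0.001]
contact_force: [14.1, -3.1, -0.5]
gripper_width: 0.0006
grasp_force: 7.1
```

Emit:
send_rows([
  [[0,0,0],[0.05,0,0.01],1],
  [[0,0,0],[0.1,0,0.02],1],
  [[0,0,0],[0.1,0,0.02],1],
])

```text
clock: 12.65
ee_pos: [0.481, -0.0017, 0.0973]
tool_rot: [-0.081, 0.006, 0.997, 0.001]
contact_force: [14.2, -3.0, 0.4]
gripper_width: 0.0006
grasp_force: 7.4
```

Emit:
send_rows([
  [[0,0,0],[0.05,0,0.01],1],
  [[0,0,0],[0.1,0,0.02],1],
  [[0,0,0],[0.1,0,0.02],1],
])

```text
clock: 12.95
ee_pos: [0.4798, -0.0017, 0.0973]
tool_rot: [-0.081, 0.006, 0.997, 0.001]
contact_force: [15.2, -2.5, 0.0]
gripper_width: 0.0001
grasp_force: 7.2
```

Emit:
send_rows([
  [[0,0,0],[0.05,0,0.01],1],
  [[0,0,0],[0.1,0,0.02],1],
  [[0,0,0],[0.1,0,0.02],1],
])

```text
clock: 13.25
ee_pos: [0.4785, -0.0017, 0.0973]
tool_rot: [-0.081, 0.006, 0.997, 0.001]
contact_force: [14.6, -2.1, 0.8]
gripper_width: 0.0004
grasp_force: 7.0
```

Emit:
send_rows([
  [[0,0,0],[0.05,0,0.01],1],
  [[0,0,0],[0.1,0,0.02],1],
  [[0,0,0],[0.1,0,0.02],1],
])

```text
clock: 13.55
ee_pos: [0.4774, -0.0017, 0.0973]
tool_rot: [-0.081, 0.006, 0.997, 0.001]
contact_force: [14.1, -2.2, 1.9]
gripper_width: 0.0003
grasp_force: 6.9
```

Emit:
send_rows([
  [[0,0,0],[0.05,0,0.01],1],
  [[0,0,0],[0.1,0,0.02],1],
  [[0,0,0],[0.1,0,0.02],1],
])

```text
clock: 13.85
ee_pos: [0.4765, -0.0017, 0.0973]
tool_rot: [-0.081, 0.006, 0.997, 0.001]
contact_force: [14.7, -3.3, 1.1]
gripper_width: 0.0004
grasp_force: 7.0
```

Emit:
send_rows([
  [[0,0,0],[0.05,0,0.008],1],
  [[0,0,0],[0.1,0,0.016],1],
  [[0,0,0],[0.1,0,0.016],1],
])

```text
clock: 14.15
ee_pos: [0.4755, -0.0016, 0.0973]
tool_rot: [-0.081, 0.006, 0.997, 0.001]
contact_force: [14.7, -3.1, 0.3]
gripper_width: 0.0005
grasp_force: 7.0
```

Emit:
send_rows([
  [[0,0,0],[0.05,0,0.008],1],
  [[0,0,0],[0.1,0,0.016],1],
  [[0,0,0],[0.1,0,0.016],1],
])

```text
clock: 14.45
ee_pos: [0.4746, -0.0016, 0.0973]
tool_rot: [-0.081, 0.006, 0.997, 0.001]
contact_force: [14.2, -1.7, 1.0]
gripper_width: 0.0004
grasp_force: 7.1
```

Emit:
send_rows([
  [[0,0,0],[0.05,0,0.008],1],
  [[0,0,0],[0.1,0,0.016],1],
  [[0,0,0],[0.1,0,0.016],1],
])

```text
clock: 14.75
ee_pos: [0.4736, -0.0017, 0.0973]
tool_rot: [-0.081, 0.006, 0.997, 0.001]
contact_force: [14.8, -3.5, 1.3]
gripper_width: 0.0004
grasp_force: 7.1
```

Emit:
send_rows([
  [[0,0,0],[0.05,0,0.008],1],
  [[0,0,0],[0.1,0,0.016],1],
  [[0,0,0],[0.1,0,0.016],1],
])

```text
clock: 15.05
ee_pos: [0.4723, -0.0017, 0.0973]
tool_rot: [-0.081, 0.006, 0.997, 0.001]
contact_force: [13.8, -3.8, 0.6]
gripper_width: 0.0007
grasp_force: 6.9
```

Emit:
send_rows([
  [[0,0,0],[0.05,0,0.008],1],
  [[0,0,0],[0.1,0,0.016],1],
  [[0,0,0],[0.1,0,0.016],1],
])

```text
clock: 15.35
ee_pos: [0.4702, -0.0016, 0.0972]
tool_rot: [-0.082, 0.006, 0.997, 0.001]
contact_force: [10.9, -3.0, 1.6]
gripper_width: 0.0005
grasp_force: 5.4
```

Emit:
send_rows([
  [[0,0,0],[0.05,0,0.008],1],
  [[0,0,0],[0.1,0,0.016],1],
  [[0,0,0],[0.1,0,0.016],1],
])

```text
clock: 15.65
ee_pos: [0.4694, -0.0016, 0.0972]
tool_rot: [-0.082, 0.006, 0.997, 0.001]
contact_force: [11.7, -3.6, 1.9]
gripper_width: 0.0006
grasp_force: 6.0
```

A clear drop of 3 N this time. I'll test the catch by easing forward.

Emit:
send_rows([
  [[0,0,0],[-0.1,0,-0.017],1],
  [[0,0,0],[-0.2,0,-0.034],1],
  [[0,0,0],[-0.3,0,-0.05],1],
  [[0,0,0],[-0.3,0,-0.05],1],
])

```text
clock: 16.05
ee_pos: [0.4701, -0.0016, 0.097]
tool_rot: [-0.084, 0.006, 0.996, 0.0]
contact_force: [7.4, -1.8, 2.5]
gripper_width: 0.0001
grasp_force: 3.5
```

Emit:
send_rows([
  [[0,0,0],[-0.1,0,-0.02],1],
  [[0,0,0],[-0.2,0,-0.04],1],
  [[0,0,0],[-0.3,0,-0.055],1],
  [[0,0,0],[-0.4,0,-0.075],1],
  [[0,0,0],[-0.4,0,-0.075],1],
])

```text
clock: 16.55
ee_pos: [0.4708, -0.0012, 0.0964]
tool_rot: [-0.088, 0.006, 0.996, 0.001]
contact_force: [1.6, 0.2, 0.9]
gripper_width: 0.0006
grasp_force: 0.9
```

The sear holds. I'll move clear forward, check, then raise.

Emit:
send_rows([
  [[0,0,0],[-0.4,0,-0.07],1],
  [[0,0,0],[-0.8,0,-0.14],1],
  [[0,0,0],[-1.2,0,-0.2],1],
  [[0,0,0],[-2.0,0,-0.35],1],
  [[0,0,0],[-2.5,0,-0.44],1],
  [[0,0,0],[-2.5,0,-0.44],1],
  [[0,0,0],[-2.5,0,-0.44],1],
  [[0,0,0],[-2.5,0,-0.44],1],
  [[0,0,0],[-2.5,0,-0.44],1],
])

```text
clock: 17.45
ee_pos: [0.4964, -0.0017, 0.0965]
tool_rot: [-0.087, 0.006, 0.996, 0.001]
contact_force: [-0.1, -0.2, -0.2]
gripper_width: 0.0004
grasp_force: 0.0
```

```bash
python3 - <<'E'
from h import *
from bench import r
import cv2
o=r.observe(); print(o['clock'],o['ee_pos'],o['contact_force'])
c=r.camera('wrist'); pickle.dump(c,open('w2.pkl','wb')); cv2.imwrite('pics/w2.png',c['image'])
E
```

```text
17.45 [ 0.49640495 -0.00165728  0.09649902] [-0.08229464 -0.1821062  -0.19699332]
```

View pics/w2.png

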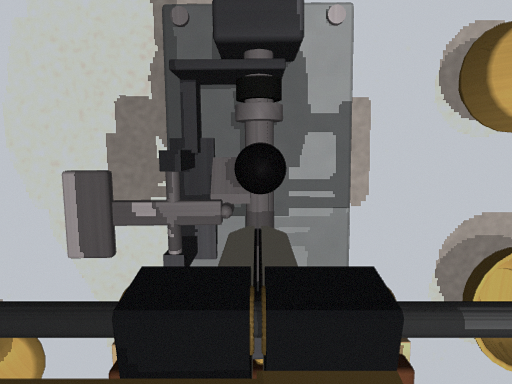

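The post is held back, with the ball at (260,167), and the fingers stand clear of it. The pad is at about (90,214) in the wrist view.

```bash
python3 - <<'E'
from h import *
from bench import r
np.set_printoptions(precision=4,suppress=True)
c=load('w2')
for u,v in[(70,171),(111,171),(114,257),(70,257),(90,214)]: print(u,v,at_z(c,u,v,.068),by_depth(c,u,v))
print('ball',at_z(c,260,167,.118))
o=r.observe()
move(o,[.51,-.002,.20],want(0,-.7))
E
```

```text
70 171 [ 0.4562 -0.1049  0.068 ] [ 0.4563 -0.1057  0.0664]
111 171 [ 0.4565 -0.0824  0.068 ] [ 0.4605 -0.1116 -0.0005]
114 257 [ 0.5051 -0.0836  0.068 ] [ 0.5266 -0.113  -0.0003]
70 257 [ 0.5048 -0.1084  0.068 ] [ 0.5051 -0.1089  0.067 ]
90 214 [ 0.4803 -0.0955  0.068 ] [ 0.4804 -0.0959  0.0672]
ball [ 0.4527 -0.0011  0.118 ]
turn [ -0.   -10.01   0.02] shift cm [  0.46  -0.02 -10.43]
```

Emit:
send_rows([
  [[0,0,0],[0,0,-4],1],
  [[0,-3,0],[0,0,-8],1],
  [[0,-7,0],[0.4,0,-10.4],1],
  [[0,-10,0],[0.5,0,-10.4],1],
  [[0,-10,0],[0.5,0,-10.4],1],
  [[0,-10,0],[0.5,0,-10.4],1],
])

```text
clock: 18.1
ee_pos: [0.5095, -0.0017, 0.1998]
tool_rot: [-0.001, 0.006, 1.0, 0.0]
contact_force: [-0.3, -0.0, 0.8]
gripper_width: 0.0006
grasp_force: 0.0
```

```bash
python3 - <<'E'
from h import *
from bench import r
o=r.observe(); print(o['clock'],o['ee_pos'],o['joint_positions'].round(2))
move(o,[.4805,-.098,.16],want(0,-90.7));move(o,[.4805,-.098,.16],want(0,89.3))
E
```

```text
18.1 [ 0.50953257 -0.00171458  0.19980763] [-0.11  0.39  0.01  2.12 -0.    0.63  1.46]
turn [-6.000e-02 -6.000e-02  9.003e+01] shift cm [ 2.79 -9.66  3.98]
turn [ 6.000e-02 -6.000e-02 -8.997e+01] shift cm [ 2.79 -9.66  3.98]
```

Emit:
send_rows([
  [[0,0,8.5],[1,-4,0],1],
  [[0,0,17],[2,-8,0],1],
  [[0,0,25.5],[2.8,-9.7,0],1],
  [[0,0,34],[2.8,-9.7,0],1],
  [[0,0,42.5],[2.8,-9.7,0],1],
  [[0,0,51],[2.8,-9.7,0],1],
  [[0,0,59.5],[2.8,-9.7,0],1],
  [[0,0,68],[2.8,-9.7,1],1],
  [[0,0,76.5],[2.8,-9.7,2],1],
  [[0,0,85],[2.8,-9.7,4],1],
  [[0,0,90],[2.8,-9.7,6],1],
  [[0,0,90],[2.8,-9.7,6],1],
])

```text
clock: 19.3
ee_pos: [0.4799, -0.098, 0.1372]
tool_rot: [-0.002, 0.711, 0.703, -0.002]
contact_force: [0.4, -0.3, -0.7]
gripper_width: 0.0004
grasp_force: 0.0
```

Emit:
send_rows([
  [[0,0,0],[0,0,0],1],
  [[0,0,0],[0,0,0],1],
  [[0,0,0],[0,0,0],1],
])

```text
clock: 19.6
ee_pos: [0.4811, -0.0986, 0.1404]
tool_rot: [0.0, 0.711, 0.703, 0.0]
contact_force: [0.0, -1.3, 0.3]
gripper_width: 0.0007
grasp_force: 0.0
```

```bash
python3 - <<'E'
from h import *
from bench import r
o=r.observe(); print(o['clock'],o['ee_pos'],o['contact_force'])
move(o,[.4805,-.098,.085],want(0,-90.7))
E
```

```text
19.6 [ 0.48106984 -0.09859502  0.14044933] [ 0.01665305 -1.29226709  0.31377789]
turn [ 0.06 -0.01  0.08] shift cm [ 0.06 -0.06  5.54]
```

Emit:
send_rows([
  [[0,0,0],[0,0,2],1],
  [[0,0,0],[0,0,4],1],
  [[0,0,0],[0,0,5.2],1],
  [[0,0,0],[0,0,5.6],1],
  [[0,0,0],[0,0,5.9],1],
  [[0,0,0],[0,0,6.2],1],
  [[0,0,0],[0,0,6.5],1],
  [[0,0,0],[0,0,6.8],1],
  [[0,0,0],[0,0,7.1],1],
  [[0,0,0],[0,0,7.3],1],
  [[0,0,0],[0,0,7.3],1],
])

```text
clock: 20.7
ee_pos: [0.4809, -0.0982, 0.0668]
tool_rot: [0.0, 0.711, 0.703, 0.0]
contact_force: [0.3, 1.0, 4.8]
gripper_width: 0.0004
grasp_force: 2.1
```

Emit:
send_rows([
  [[0,0,0],[0,0,0.1],1],
  [[0,0,0],[0,0,0.2],1],
  [[0,0,0],[0,0,0.3],1],
  [[0,0,0],[0,0,0.3],1],
  [[0,0,0],[0,0,0.3],1],
])

```text
clock: 21.2
ee_pos: [0.4811, -0.0981, 0.0655]
tool_rot: [0.0, 0.711, 0.703, 0.001]
contact_force: [-3.8, 2.4, 31.2]
gripper_width: 0.0008
grasp_force: 13.9
```

```bash
python3 - <<'E'
from h import *
from bench import r
import cv2
o=r.observe(); print(o['clock'],o['ee_pos'],o['contact_force'])
c=r.camera('side'); im=c['image'][150:240,200:300]; cv2.imwrite('pics/s3.png',cv2.resize(im,(600,540),interpolation=cv2.INTER_CUBIC))
E
```

```text
21.2 [ 0.48113595 -0.09806041  0.06547018] [-3.75436056  2.378908   31.24741879]
```

View pics/s3.png

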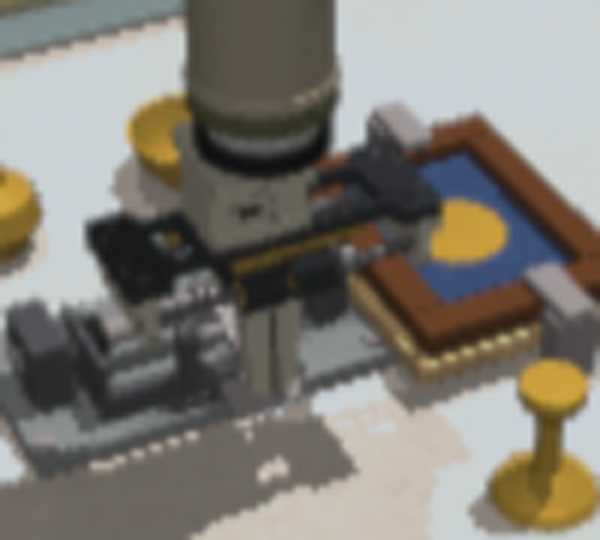

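The picture shows the fingers pressing the pad at (270,370) and the post hidden behind the gripper. The pad is on its hard stop at 31 N, so I'll lift off and check.

Emit:
send_rows([
  [[0,0,0],[0,0,-0.6],1],
  [[0,0,0],[0,0,-2],1],
  [[0,0,0],[0,0,-5],1],
  [[0,0,0],[0,0,-9],1],
  [[0,0,0],[0,0,-12],1],
  [[0,0,0],[0,0,-12],1],
  [[0,0,0],[0,0,-12],1],
  [[0,0,0],[0,0,-12],1],
])

```text
clock: 22.05
ee_pos: [0.4802, -0.0981, 0.183]
tool_rot: [-0.0, 0.711, 0.703, -0.0]
contact_force: [0.5, -0.7, -0.4]
gripper_width: 0.0006
grasp_force: 0.0
```

```bash
python3 - <<'E'
from h import *
from bench import r
import cv2
o=r.observe(); print(o['clock'],o['ee_pos'],o['contact_force'])
s=r.camera('side')['image'][150:250,180:310]; w=r.camera('wrist')['image']
cv2.imwrite('pics/f.png',np.hstack([cv2.resize(s,(400,308),interpolation=cv2.INTER_CUBIC),cv2.resize(w,(400,308))]))
E
```

```text
22.05 [ 0.48022764 -0.09810923  0.18295962] [ 0.52932913 -0.65135333 -0.35575985]
```

View pics/f.png

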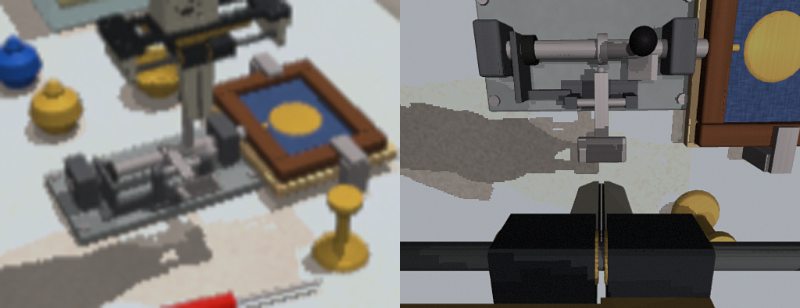

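The striker fired: in the wrist view the ball is at (641,40), near the front guide, and the bar nose is at (708,48). I'll measure how flush it is.

```bash
python3 - <<'E'
from h import *
from bench import r
import cv2
np.set_printoptions(precision=4,suppress=True)
c=r.camera('wrist'); im=c['image']; pickle.dump(c,open('w4.pkl','wb'))
g=im[20:85,285:335].max(axis=2); m=(g<45).astype(np.uint8)
n,l,st,ce=cv2.connectedComponentsWithStats(m); k=1+np.argmax(st[1:,4]); print(st[k],ce[k]+[285,20])
print('ball',at_z(c,*(ce[k]+[285,20]),.118))
cv2.imwrite('pics/w4.png',cv2.resize(im[20:110,280:440],None,fx=5,fy=5,interpolation=cv2.INTER_CUBIC))
E
```

```text
[   5   12   40   38 1169] [309.5843  51.4542]
ball [ 0.5121 -0.0015  0.118 ]
```

View pics/w4.png

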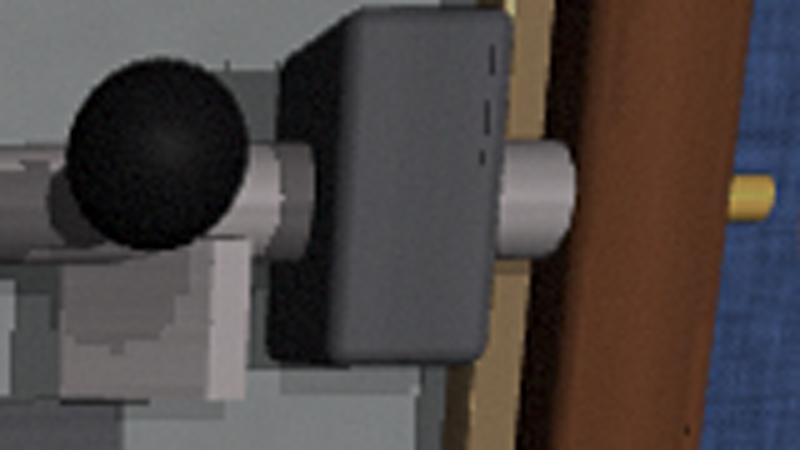

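The nose rests against the frame with no gap at (575,200). The ball is at x = 0.512, which is zero draw, so the pin is flush. Handing in.

```bash
python3 -c "
from bench import r
print(r.job_done())"
```

```text
the job is handed in; nothing more can be done
None
```

The striker was drawn until the sear held it by itself, then fired from the trip pad, which knocked the pin flush by the final camera check. I handed the job in at about 22 s; the peak reading while drawing was about 16 N, nothing loose was seen to move, and no verdict was returned.

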